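# Seat the filter cell on the microscope camera and hold it home

### The job

Pick up the knurled filter cell from the rubber mat, set it over the upright spigot of the microscope camera and turn it until its hidden keyways drop over the spigot's pins. Then push it down fully home against the spring ring and finish while holding: keep gripping the cell and pressing it home, as a colleague will then do up its lock screw. Do not disturb the eyepiece, the objective and the screwdriver lying around.

Things in the scene. Friction and masses are not known exactly. Their poses are not given: they have to be found in the camera images.
- cell: Filter cell: round knurled aluminium collar, 57 mm diameter, 36 mm tall, 0.1-0.2 kg, closed top with a glass window, standing mouth down on the mat. Origin: centre of its lower rim, z up its axis. Inside: a bore 39 mm wide, 32 mm deep, with four keyways (9 mm wide, 4.5 mm deep) toward its +x, +y, -x, -y, hidden from above. Its side can be gripped from above at any yaw.
- camera: Microscope camera, fixed: white box 86 x 86 mm, its top 62 mm above the bench, held by side jaws 46 mm high on an aluminium cradle plate 150 (x) by 130 (y) mm. Origin: on the bench under its centre. The steel spigot stands upright in the middle of its top.
- seat (a point): Centre of the fixed seat on the spigot's axis, 66 mm above the bench. The cell is fully home when its origin is here. Resting on the pins, not keyed, its origin is 16 mm above this point. Once the keyways line up with the pins (within about 6 degrees) it can go down to 4 mm above, onto the spring ring; the last 4 mm are pushed against the spring.
- spigot_top (a point): Centre of the top of the spigot, 94 mm above the bench. Spigot 36 mm diameter, tapered over its top 6 mm to 27 mm. Four radial pins at 90 degrees to one another stick out 4.5 mm, 4 mm wide, 4 mm tall, tops 12 mm below this point. Their direction changes each time, does not follow the camera's yaw and is not given: a quarter turn of the cell covers every case.
- spring_ring (a joint): Travel (m) of the brass spring ring round the spigot's foot (62 mm outside, 49 mm inside diameter): 0 up, its top 70 mm above the bench; grows as it is pressed down; 0.004 when the cell is home. It pushes up with about 4 N at first and 8 N at home, so the cell rises again if it is not held.
- mat: Thin black rubber mat, fixed, 220 (x) by 200 (y) by 4 mm. Origin: centre of its underside. It may lie on the left or right, with the camera on the other side.
- eyepiece: Black eyepiece, 50 mm tall, 36 mm diameter, standing on the far half of the mat. Origin: centre of its underside. Leave it alone.
- objective: Small steel microscope objective, 43 mm tall, 25 mm diameter, standing on the far half of the mat. Origin: centre of its underside. Leave it alone.
- driver: Screwdriver 150 mm long lying along x on the bench between mat and camera, under 30 mm high. Origin: on the bench under its mid length. Leave it alone.
Things that resemble listed ones, but are neither listed nor needed, are in the scene too. There is more than one size of the camera; the one meant has the size given above. What is shaped like the cell but yellow is not meant.

How it is judged:
By the outcome, as a careful person would: the job done as asked, in the order asked, and still so for the second after the job is handed in, while the arm keeps its last pose, push and grip.
It also fails if it takes over 48 s, if anything falls off the work surface, if the arm or the gripper's body presses on something with over 40 N, if the wrist force passes 120 N, or if a joint passes its speed limit or range.

### The arm

A 6-joint arm with a two-finger parallel gripper is mounted at the origin on the work surface. World frame = base frame: x ahead of the robot, y to its left, z up, the work surface at z = 0. Lengths are in mm, angles in rad, forces in N, time in s.
With the tool pointing down it reaches from about 400 to 825 mm from the base axis. Payload 7 kg.
Tool frame: the origin (TCP) lies at the very end of the fingers, on their centre line; the grasp point (between the pads) lies 19 mm behind it; z points along the fingers, y is the line along which they close (so a half turn about z gives the same grasp; the last joint's range is limited). The gripper opens to 88 mm and grips with 3 to 60 N. Pads are 19 mm wide; open, the fingers measure 130 mm over their backs; the gripper's body (78 mm by 193 mm) begins 47 mm behind the grasp point.
Start: joints at [-0.97, 0.359, 0.012, 0, -1.224, -0.288], TCP at [207.687, -642.232, 226.561] pointing down, gripper open.
Joint ranges: [-3.07, 3.07], [-1.43, 2.12], [-1.02, 1.25], [-3.03, 1.67], [-3.05, -0], [-3.03, 3.03]. Speed limits (rad/s): [2.39, 2.39, 3.01, 3.14, 3.14, 3.14].

### API

Orientations are given as a 3x3 rotation matrix whose columns are the frame's x, y, z axes.
In Python, from workcell import telemetry, vision, workorder, nets gives the robot as it stands.
- The arm moves only by the tool arm_command, never from a script. Its argument "plan" is a list that holds one entry, the list of rows, each a list of 6 numbers: the shift along the tool's x, y, z in cm, then the turn, a rotation vector about the tool's x, y, z in rad. In form: [[[x, y, z, ax, ay, az], ...]]. A call has 1 to 10 rows; each row shifts and turns the commanded pose from where the row before left it, along the tool's axes as they then stand; what a row does not reach is not made up. A row lasts 1/10 s, in which the tool goes at most 50 mm and 8.59 degrees, less where a joint would pass 70% of its speed; a pose out of reach is approached as far as the arm can. A call is refused whole if a number of a shift passes 5 or a number of a turn 0.15, either way. A call with a gripper value outside its range is refused whole. "hand" is the opening, from -1 (shut) to 1 (fully open), set as the call begins (left out, the last holds). The fingers move at their own pace and stop on an object; "force" is the grip in N (left out, the last holds). Time passes only in rows, so rows that do not move let the fingers close. It gives the time, the measured TCP pose, the force, the opening and the grip force at its end, in the units of the state.
- telemetry.state(): the state, without advancing time (a new reading comes with each control period).
- vision.snapshot(name): name is "side" or "top" or "wrist"; returns a dict with "img" (420x560x3 uint8, red, green, blue), "fx", "fy", "cx", "cy" (pixels), "R" (3x3) and "t" (3): a world point X has camera coordinates R X + t; the wrist camera has in their place "mount" (4x4, takes a point from camera to tool coordinates, whose origin is the TCP and whose axes are the flange's). Camera axes: x right, y down, z forward; pixel columns grow to the right and rows downward; lengths in mm; the calibration is good to about 2 mm. A picture is of the moment at which its call begins: read the wrist's pose just before it. There is no depth.
- workorder.finish_job(): hands the job in; it is judged then, once.
Trained networks look in the newest picture that a camera, given by its name, has taken for a name from the list of things; names that differ only in an ending like _2 or _b are one class to them, and where a whole thing is asked for, a point or a joint stands for the part that bears it (a point fixed in the world has none). Each returns a list of dicts, best first, with "score" (0 to 1); they miss things now and then, are a little off and sometimes report something else, mostly with a low value. They report only what shows in the picture. A call takes as long as a camera call. They do not tell look-alikes from the thing itself.
- nets.look_for(camera, name): "xy" ([column, row] as shares, 0 to 1, of the picture: columns of its width, rows of its height, amid what is visible of it).
- nets.outline_of(camera, name): "pixels" (420x560 bool, what is visible of it) and "xy" ([column, row] as shares, 0 to 1, of the picture: columns of its width, rows of its height, amid what is visible of it).
- nets.landmark_of(camera, name): "xy" ([column, row] as shares, 0 to 1, of the picture: columns of its width, rows of its height: a listed point, or the origin of a listed thing).
The state is a dict: "clock": time; "q": joint angles; "joint_vel": joint speeds; "joint_efforts": joint torques, N m; "eef_pos": TCP position; "eef_rot": TCP orientation; "contact_force": force on the tool from outside, world axes, zero at the start; "ft_torque": the same for the moment, N m; "gripper_width": finger opening in mm; "grip_force": force on a finger pad.
Only numpy, scipy, OpenCV 4.12 (cv2) and the standard library are available. Lean on these libraries where they do the work, as an engineer would, in place of code of your own. Each camera call takes 0.05 s, during which the arm holds its last target. There are 200 camera calls.

## Working session

There is one attempt and no reset: what is moved stays moved. The work goes in short steps, Python scripts to look and compute and a tool call to move; the robot and the scene stay as the last step left them, time stands still between calls to the robot, and variables do not carry over. Pictures are saved under pics/ and viewed, at most 10 in all, crops included, and the job is handed in when it is done.

Besides the shell and the picture viewer there is one more tool, called after ">>>" as name(argument=value, ...), one argument or row to a line, values as JSON. arm_command: Moves the arm, as the interface text tells. Its arguments: {"type":"object","properties":{"plan":{"type":"array"},"hand":{"type":"number"},"force":{"type":"number"}},"required":["plan"]}

```bash
mkdir -p pics; cat > h.py <<'E'
from workcell import telemetry, vision, workorder, nets
import numpy as np, cv2
def cam(name):
    s=telemetry.state(); p=vision.snapshot(name)
    if name=="wrist":
        M=np.array(p["mount"]); Rt=np.array(s["eef_rot"]); 
        Rc=Rt@M[:3,:3]; c=Rt@M[:3,3]+np.array(s["eef_pos"])
        R=Rc.T; t=-R@c
    else: R=np.array(p["R"]); t=np.array(p["t"]).ravel()
    K=np.array([[p["fx"],0,p["cx"]],[0,p["fy"],p["cy"]],[0,0,1.]])
    return dict(img=p["img"],R=R,t=t,K=K)
def ray(c,xy):
    d=c["R"].T@np.linalg.inv(c["K"])@np.array([xy[0],xy[1],1.]); return -c["R"].T@c["t"], d/np.linalg.norm(d)
def atz(c,xy,z):
    o,d=ray(c,xy); return o+d*(z-o[2])/d[2]
def tri(a,pa,b,pb):
    o1,d1=ray(a,pa);o2,d2=ray(b,pb)
    s=np.linalg.lstsq(np.c_[d1,-d2],o2-o1,rcond=None)[0]
    p,q=o1+s[0]*d1,o2+s[1]*d2
    return (p+q)/2,np.linalg.norm(p-q)
def px(xy): return np.array(xy)*[560,420]
def proj(c,X):
    v=c["K"]@(c["R"]@np.array(X)+c["t"]); return v[:2]/v[2]
E
python3 - <<'E'
from h import *
np.set_printoptions(precision=1,suppress=True)
s=telemetry.state();print(s["clock"],s["eef_rot"],s["gripper_width"])
cs={n:cam(n) for n in("side","top")}
cv2.imwrite("pics/st.png",cv2.cvtColor(np.vstack([cs["side"]["img"],cs["top"]["img"]])[:,:],cv2.COLOR_RGB2BGR)) if 0 else [cv2.imwrite(f"pics/{n}.png",c["img"][:,:,::-1]) for n,c in cs.items()]
for n,c in cs.items():
    print(n,"cam at",-c["R"].T@c["t"])
    for f,k in(("look_for","cell"),("landmark_of","cell"),("landmark_of","spigot_top"),("landmark_of","seat"),("look_for","camera"),("look_for","driver"),("look_for","eyepiece"),("look_for","objective"),("landmark_of","mat")):
        print(f,k,[(px(r["xy"]).round(1),round(r["score"],2)) for r in getattr(nets,f)(n,k)[:4]])
E
```

```text
0.0 [[-1.  -0.3 -0. ]
 [-0.3  1.   0. ]
 [ 0.   0.  -1. ]] 87.66246516932658
side cam at [ 110.3 -614.1  628.8]
look_for cell [(array([270.1, 341.4]), 0.59)]
landmark_of cell [(array([269.3, 350.5]), 0.91), (array([320.8, 295.4]), 0.61)]
landmark_of spigot_top [(array([267.9, 151.9]), 0.96), (array([180.7, 174.2]), 0.56)]
landmark_of seat [(array([264.4, 158. ]), 0.91), (array([182.3, 189.8]), 0.81)]
look_for camera [(array([181.2, 216.7]), 0.92), (array([266.1, 175.7]), 0.81)]
look_for driver [(array([287.8, 229.8]), 0.68)]
look_for eyepiece [(array([352.9, 244.4]), 0.6), (array([394.4, 276.7]), 0.26)]
look_for objective [(array([392.1, 279.1]), 0.68)]
landmark_of mat [(array([349.1, 292.1]), 0.91)]
top cam at [ 334.9  -27.5 1158.8]
look_for cell [(array([368.4, 288.2]), 0.75), (array([347. , 228.7]), 0.71)]
landmark_of cell [(array([365.1, 286. ]), 0.98), (array([345.5, 230.3]), 0.71)]
landmark_of spigot_top [(array([175.7, 278.3]), 0.61)]
landmark_of seat [(array([183.6, 279.6]), 0.8), (array([166.9, 163.8]), 0.78)]
look_for camera [(array([186.6, 280.2]), 0.71), (array([171.2, 172.9]), 0.63)]
look_for driver [(array([266.2, 203.3]), 0.63)]
look_for eyepiece [(array([326.8, 174.2]), 0.6), (array([348.2, 227.9]), 0.58)]
look_for objective []
landmark_of mat [(array([356.8, 206.1]), 0.66)]
```

View pics/top.png

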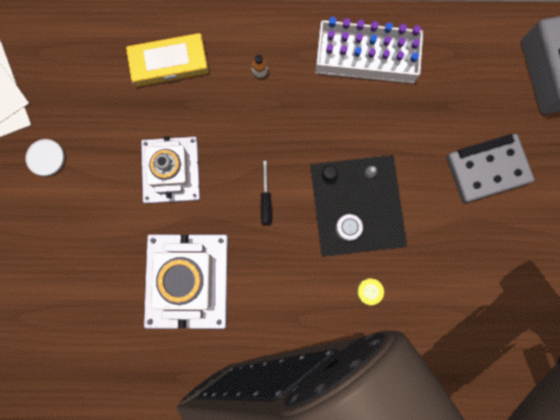

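View pics/side.png

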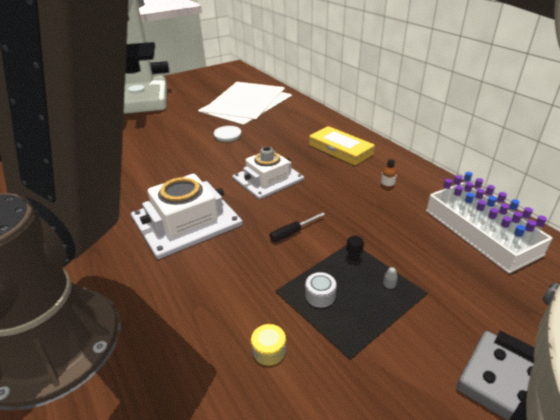

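The top view shows the real cell (white/grey) on the mat at about (349,228), with the yellow look-alike at (370,291). The camera with 150 × 130 mm cradle size is the small one with the spigot at (166,163); the large one at (186,280) is a decoy. In the side view the cell is at (321,290) and the spigot at (268,152).

```bash
python3 - <<'E'
from h import *
np.set_printoptions(precision=1,suppress=True)
a,b=cam("side"),cam("top")
def near(f,n,k,p):
    r=[px(x["xy"]) for x in getattr(nets,f)(n,k)]
    r=[x for x in r if np.linalg.norm(x-p)<14]; return r[0] if r else None
for f,k,ps,pt in(("landmark_of","cell",(321,293),(348,229)),("look_for","cell",(321,290),(348,228)),("landmark_of","seat",(266,158),(167,163)),("landmark_of","spigot_top",(268,151),(166,163)),("landmark_of","mat",(350,292),(357,206)),("landmark_of","eyepiece",(353,255),(330,175)),("landmark_of","objective",(391,282),(371,173)),("landmark_of","driver",(298,228),(266,193))):
    u,v=near(f,"side",k,ps),near(f,"top",k,pt)
    print(f,k,u,v,end=' ')
    if u is not None and v is not None: print(*tri(a,u,b,v))
    else: print(atz(a,u,0) if u is not None else None, atz(b,v,0) if v is not None else None)
print("manual spig",tri(a,(268,151),b,(166,162)))
E
```

```text
landmark_of cell [320.8 293.6] [344.2 229.4] [ 459.7 -182.6    1.1] 7.439064800496806
look_for cell [322.3 289.1] [347.6 227. ] [ 461.7 -187.2   17.5] 3.1452370503244893
landmark_of seat [263.8 160.6] [162.4 162.7] [595.3 236.7  53.5] 9.507125895657854
landmark_of spigot_top [267.  148.4] [158.1 162.7] [594.8 233.6  90.5] 8.808007027066646
landmark_of mat [349.2 294.2] [357.  209.2] [ 507.  -213.3   -2. ] 5.7350051884754025
landmark_of eyepiece [350.  257.7] [325.4 176.3] [ 580.8 -137.1   -2.9] 4.670467185340817
landmark_of objective [390.2 283.4] [369.5 171.8] [ 593.  -241.7    2.2] 0.8522355083696161
landmark_of driver [298.5 226.9] [268.3 193.2] [537.5  -3.3  12.2] 2.6224841347352883
manual spig (array([592.7, 217.8,  91.2]), np.float64(1.031543524878923))
```

```bash
cat >> h.py <<'E'
def go(target):
    s=telemetry.state(); R=np.array(s["eef_rot"]); p=np.array(s["eef_pos"])
    print("t",round(s["clock"],2),"pos",p.round(1),"yaw",np.degrees(np.arctan2(R[1,0],R[0,0])).round(2),"tilt",R[:,2].round(4),"q6",round(s["q"][5],2),"w",round(s["gripper_width"],1),"tool cm",(R.T@(np.array(target)-p)/10).round(2))
E
python3 -c "
from h import *
go([461,-187,200]); c=vision.snapshot('wrist'); print(np.array(c['mount']).round(2),c['fx'])"
```

```text
t 1.9 pos [ 207.7 -642.2  226.6] yaw -162.08 tilt [ 0. -0. -1.] q6 -0.29 w 87.4 tool cm [-38.11  35.52   2.66]
[[   0.     -0.95   -0.31   81.91]
 [   1.      0.      0.      1.31]
 [   0.     -0.31    0.95 -158.74]
 [   0.      0.      0.      1.  ]] 360.97068562875626
```

>>> arm_command(
  plan=[
    [[-3.8, 3.5, 0.2, 0, 0, 0], [-3.8, 3.5, 0.4, 0, 0, 0], [-3.8, 3.5, 0.8, 0, 0, 0], [-3.8, 3.5, 0.8, 0, 0, 0], [-3.8, 3.5, 0.8, 0, 0, 0], [-3.8, 3.5, 0.8, 0, 0, 0], [-3.8, 3.5, 0.8, 0, 0, 0], [-3.8, 3.5, 0.8, 0, 0, 0], [-3.8, 3.5, 0.8, 0, 0, 0], [-3.8, 3.5, 0.8, 0, 0, 0]],
  ],
  hand=1,
)

```text
clock: 2.95
eef_pos: [451.8, -209.1, 159.8]
eef_rot: [[-0.951, -0.308, 0.001], [-0.308, 0.951, -0.0], [-0.001, -0.001, -1.0]]
contact_force: [0.8, -1.6, 0.0]
gripper_width: 87.7
grip_force: 0.0
```

>>> arm_command(
  plan=[
    [[0, 0, 0, 0, 0, 0], [0, 0, 0, 0, 0, 0]],
  ],
)

```text
clock: 3.15
eef_pos: [451.5, -209.9, 159.6]
eef_rot: [[-0.95, -0.311, -0.0], [-0.311, 0.95, -0.0], [0.0, -0.0, -1.0]]
contact_force: [0.9, -0.1, -0.1]
gripper_width: 87.3
grip_force: 0.0
```

```bash
python3 - <<'E'
from h import *
go([461,-187,150])
c=cam("wrist"); cv2.imwrite("pics/w1.png",c["img"][:,:,::-1])
for f in("landmark_of","look_for"):
    for r in getattr(nets,f)("wrist","cell"): p=px(r["xy"]);print(f,p,r["score"],atz(c,p,4 if f[0]=='l' else 30))
E
```

```text
t 3.15 pos [ 451.5 -209.9  159.6] yaw -161.9 tilt [-1.e-04 -1.e-04 -1.e+00] q6 -1.22 w 87.3 tool cm [-1.61  1.88  0.96]
landmark_of [300.776 207.69 ] 0.98 [ 459.45078956 -186.35748647    4.        ]
landmark_of [309.68  24.99] 0.83 [ 315.70868004 -228.79974145    4.        ]
look_for [303.912 216.09 ] 0.77 [ 466.17710013 -180.9800725     4.        ]
look_for [309.12  25.41] 0.57 [ 316.12468835 -229.11778834    4.        ]
```

View pics/w1.png

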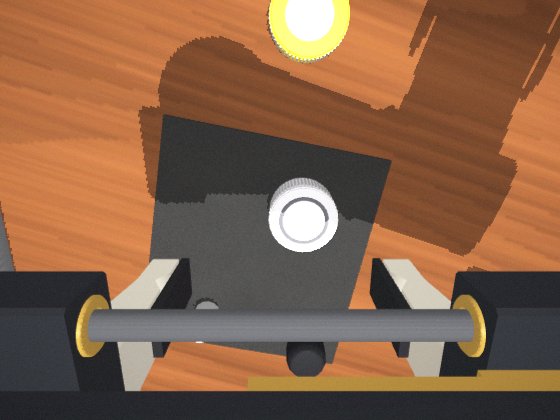

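The wrist view shows the grey cell at about (303,216) on the mat; the yellow look-alike at (310,20) is off the mat. Next: centre above the cell and take a second view to get its height.

>>> arm_command(
  plan=[
    [[-0.5, 0.6, 0.8, 0, 0, 0], [-0.6, 0.7, 0.8, 0, 0, 0], [-0.5, 0.6, 0.8, 0, 0, 0], [0, 0, 0.6, 0, 0, 0], [0, 0, 0, 0, 0, 0]],
  ],
)

```text
clock: 3.8
eef_pos: [459.7, -187.7, 128.3]
eef_rot: [[-0.951, -0.308, -0.002], [-0.308, 0.951, 0.0], [0.002, 0.001, -1.0]]
contact_force: [-0.1, 0.2, 0.7]
gripper_width: 87.4
grip_force: 0.0
```

```bash
cat >> h.py <<'E'
from scipy.optimize import minimize
def cylmask(c,X,rad,h,shape=(420,560)):
    a=np.linspace(0,2*np.pi,48,endpoint=False)
    P=[proj(c,[X[0]+rad*np.cos(t),X[1]+rad*np.sin(t),X[2]+z]) for t in a for z in(0,h)]
    m=np.zeros(shape,np.uint8); hull=cv2.convexHull(np.array(P,np.float32))
    cv2.fillConvexPoly(m,np.round(hull*16).astype(np.int32),1,shift=4); return m>0
def fitcyl(views,X0,rad,h,fixz=None):
    def cost(v):
        X=[v[0],v[1],v[2] if fixz is None else fixz]; 
        return sum(1-(m&g).sum()/(m|g).sum() for c,m in views for g in[cylmask(c,X,rad,h)])
    r=minimize(cost,X0,method="Nelder-Mead",options=dict(initial_simplex=np.array(X0)+np.vstack([[0]*3,np.eye(3)*6]),xatol=.05,fatol=1e-5)); return r.x,r.fun
E
python3 - <<'E'
from h import *
views=[]
for n,p0 in(("wrist",None),("side",(321,290)),("top",(348,228))):
    c=cam(n); p0=proj(c,[461,-187,22])
    rs=[r for r in nets.outline_of(n,"cell") if np.linalg.norm(px(r["xy"])-p0)<25]
    print(n,p0,[(px(r["xy"]),r["score"],r["pixels"].sum()) for r in rs])
    if n=="wrist": cv2.imwrite("pics/w2.png",c["img"][:,:,::-1])
    if rs: views.append((c,np.array(rs[0]["pixels"],bool)))
for v in [views]+[[x] for x in views]:
    print(fitcyl(v,[461,-187,4.],28.5,36,None if len(v)>1 else 4))
go([461,-187,11])
E
```

```text
wrist [278.89876009 210.21041992] [(array([281.4  , 208.404]), 0.72, np.int64(5169))]
side [321.18912018 287.70544607] [(array([321.384, 287.784]), 0.85, np.int64(810))]
top [348.10001855 226.49428721] [(array([350.224, 226.38 ]), 0.54, np.int64(82))]
(array([ 460.21837106, -185.9694899 ,    0.65576871]), np.float64(1.0337845307093811))
(array([ 458.62334086, -186.38179629,    5.96834838]), np.float64(0.03403141361256545))
(array([ 457.66606653, -186.32055898,   10.05461248]), np.float64(0.1571279916753382))
(array([ 455.44444444, -185.88888889,    6.88888889]), np.float64(0.8610169491525423))
t 4.1 pos [ 460.5 -188.2  129.9] yaw -162.09 tilt [ 6.e-04 -1.e-04 -1.e+00] q6 -1.27 w 88.0 tool cm [-0.08  0.1  11.89]
```

>>> arm_command(
  plan=[
    [[0.1, 0.2, 2.5, 0, 0, 0], [0, 0, 2.5, 0, 0, 0], [0, 0, 2.5, 0, 0, 0], [0, 0, 1.8, 0, 0, 0], [0, 0, 1.2, 0, 0, 0], [0, 0, 0.8, 0, 0, 0], [0, 0, 0.5, 0, 0, 0], [0, 0, 0, 0, 0, 0]],
  ],
)

```text
clock: 4.9
eef_pos: [458.7, -186.5, 11.4]
eef_rot: [[-0.952, -0.308, -0.0], [-0.308, 0.952, -0.0], [0.0, 0.0, -1.0]]
contact_force: [0.3, -0.8, -0.1]
gripper_width: 87.5
grip_force: 0.0
```

>>> arm_command(
  plan=[
    [[0, 0, 0, 0, 0, 0], [0, 0, 0, 0, 0, 0], [0, 0, 0, 0, 0, 0], [0, 0, 0, 0, 0, 0], [0, 0, 0, 0, 0, 0], [0, 0, 0, 0, 0, 0]],
  ],
  hand=-1,
  force=45,
)

```text
clock: 5.5
eef_pos: [459.0, -186.4, 11.8]
eef_rot: [[-0.951, -0.308, 0.0], [-0.308, 0.951, -0.0], [-0.0, -0.0, -1.0]]
contact_force: [-0.2, 0.8, 3.5]
gripper_width: 55.3
grip_force: 45.0
```

>>> arm_command(
  plan=[
    [[0, 0, -0.8, 0, 0, 0], [0, 0, -1.6, 0, 0, 0], [0, 0, -2.5, 0, 0, 0], [0, 0, -3, 0, 0, 0], [0, 0, -3, 0, 0, 0], [0, 0, -2.6, 0, 0, 0], [-0.6, 0.7, -2, 0, 0, 0], [-1.2, 1.4, -1.2, 0, 0, 0], [-1.8, 2, -0.3, 0, 0, 0], [-2.4, 2.7, 0, 0, 0, 0]],
  ],
)

```text
clock: 6.5
eef_pos: [494.9, -103.0, 182.9]
eef_rot: [[-0.952, -0.306, 0.002], [-0.306, 0.952, 0.0], [-0.002, -0.0, -1.0]]
contact_force: [0.4, -0.6, -2.0]
gripper_width: 54.7
grip_force: 45.0
```

>>> arm_command(
  plan=[
    [[-2.9, 3.2, 0, 0, 0, 0], [-2.9, 3.2, 0, 0, 0, 0], [-2.9, 3.2, 0, 0, 0, 0], [-2.9, 3.2, 0, 0, 0, 0], [-2.9, 3.2, 0, 0, 0, 0], [-2.9, 3.2, 0, 0, 0, 0], [-2.9, 3.2, 0, 0, 0, 0], [-2.5, 2.8, 0, 0, 0, 0], [-1.6, 1.8, 0, 0, 0, 0], [-1, 1.1, 0, 0, 0, 0]],
  ],
)

```text
clock: 7.5
eef_pos: [650.2, 244.0, 181.0]
eef_rot: [[-0.951, -0.309, -0.001], [-0.309, 0.951, -0.0], [0.001, -0.0, -1.0]]
contact_force: [-0.1, -0.3, -1.6]
gripper_width: 55.5
grip_force: 45.0
```

>>> arm_command(
  plan=[
    [[0, 0, 0, 0, 0, 0], [0, 0, 0, 0, 0, 0]],
  ],
)

```text
clock: 7.7
eef_pos: [649.7, 241.7, 181.3]
eef_rot: [[-0.952, -0.308, -0.001], [-0.308, 0.952, -0.0], [0.001, -0.0, -1.0]]
contact_force: [-0.2, -0.9, -1.9]
gripper_width: 55.6
grip_force: 45.0
```

```bash
python3 - <<'E'
from h import *
go([660,242,180])
c=cam("wrist"); cv2.imwrite("pics/w3.png",c["img"][:,:,::-1])
print("proj",proj(c,[593,220,94]))
for k in("spigot_top","seat","camera"):
    for r in nets.landmark_of("wrist",k): p=px(r["xy"]);print(k,p,r["score"],atz(c,p,dict(spigot_top=94,seat=66,camera=0)[k]))
E
```

```text
t 7.7 pos [649.7 241.7 181.3] yaw -162.08 tilt [-9.e-04 -5.e-04 -1.e+00] q6 -1.89 w 55.6 tool cm [-0.99 -0.29  0.13]
proj [273.64703539 129.82821775]
```

View pics/w3.png

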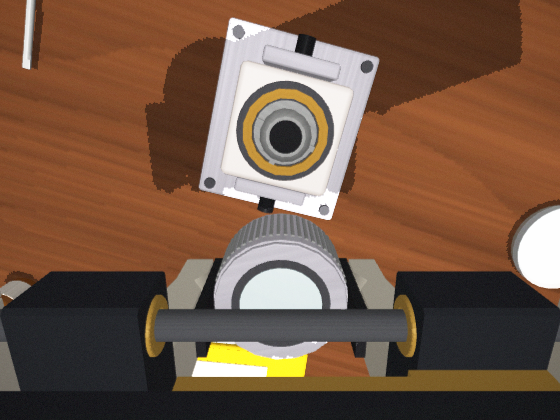

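The wrist view shows the cell held straight in the gripper, and the spigot at about (286,135) with the brass ring centred at (285,131). I'll fit those circles for an accurate axis, in two wrist views.

```bash
cat > meas.py <<'E'
from h import *
c=cam("wrist"); hsv=cv2.cvtColor(c["img"],cv2.COLOR_RGB2HSV)
p0=proj(c,[597,219,80]); yy,xx=np.mgrid[:420,:560]; near=np.hypot(xx-p0[0],yy-p0[1])
b=((hsv[...,0]>12)&(hsv[...,0]<28)&(hsv[...,1]>120)&(hsv[...,2]>120)&(near<56)).astype(np.uint8)
h=((hsv[...,2]<70)&(near<28)).astype(np.uint8)
for nm,m,z in(("brass",b,70),("hole",h,94)):
    n,l,st,ce=cv2.connectedComponentsWithStats(m); k=1+np.argmax(st[1:,4])
    cn=max(cv2.findContours((l==k).astype(np.uint8),cv2.RETR_EXTERNAL,cv2.CHAIN_APPROX_NONE)[0],key=len)
    P=np.array([atz(c,q,z)[:2] for q in cn[:,0]+0.0])
    A=np.c_[2*P,np.ones(len(P))]; s=np.linalg.lstsq(A,(P**2).sum(1),rcond=None)[0]; r=np.sqrt(s[2]+s[0]**2+s[1]**2)
    e=np.hypot(*(P-s[:2]).T)-r
    el=cv2.fitEllipse(cn); print(nm,"px",el,"xy",s[:2].round(2),"r",r.round(2),"rms",e.std().round(2))
go([s[0],s[1],130])
E
python3 meas.py
```

```text
brass px ((285.3706970214844, 131.20323181152344), (83.8683090209961, 86.17439270019531), 8.24614143371582) xy [594.89 228.72] r 30.94 rms 0.29
hole px ((284.9531555175781, 135.7685089111328), (29.095111846923828, 32.275447845458984), 12.855618476867676) xy [594.93 228.12] r 10.2 rms 0.46
t 7.95 pos [650.1 241.3 182.1] yaw -162.13 tilt [ 4.e-04  3.e-04 -1.e+00] q6 -1.89 w 55.6 tool cm [5.65 0.43 5.21]
```

>>> arm_command(
  plan=[
    [[0.7, -0.7, 0.3, 0, 0, 0], [1.2, -1.2, 0.6, 0, 0, 0], [1.2, -1.2, 0.6, 0, 0, 0], [0.7, -0.7, 0.3, 0, 0, 0], [0, 0, 0, 0, 0, 0], [0, 0, 0, 0, 0, 0]],
  ],
)

```text
clock: 8.55
eef_pos: [626.1, 194.4, 164.1]
eef_rot: [[-0.952, -0.307, 0.001], [-0.307, 0.952, 0.0], [-0.001, 0.0, -1.0]]
contact_force: [0.2, 1.0, -1.8]
gripper_width: 55.6
grip_force: 45.0
```

```bash
python3 meas.py
```

```text
brass px ((337.18115234375, 186.05960083007812), (83.39495849609375, 87.11005401611328), 59.051780700683594) xy [594.91 228.6 ] r 31.08 rms 0.31
hole px ((340.0944519042969, 195.7050018310547), (24.417741775512695, 32.45545196533203), 25.5567684173584) xy [594.98 227.08] r 9.43 rms 1.04
t 8.6 pos [626.2 194.7 164.1] yaw -162.08 tilt [ 1.e-03  4.e-04 -1.e+00] q6 -1.86 w 55.1 tool cm [1.98 4.04 3.41]
```

>>> arm_command(
  plan=[
    [[0.5, 1, 0.5, 0, 0, 0], [0.7, 1.5, 0.8, 0, 0, 0], [0.5, 1.1, 1.2, 0, 0, 0], [0.24, 0.58, 1.2, 0, 0, 0], [0, 0, 0.8, 0, 0, 0], [0, 0, 0.4, 0, 0, 0], [0, 0, 0, 0, 0, 0], [0, 0, 0, 0, 0, 0]],
  ],
)

```text
clock: 9.4
eef_pos: [594.8, 228.0, 114.7]
eef_rot: [[-0.952, -0.307, 0.0], [-0.307, 0.952, -0.0], [-0.0, -0.0, -1.0]]
contact_force: [0.8, -1.2, -1.1]
gripper_width: 55.4
grip_force: 45.0
```

```bash
python3 - <<'E'
from h import *
go([594.9,228.5,92]); s=telemetry.state(); print(np.array(s["contact_force"]).round(1))
c=cam("wrist")
for h in (-7.5,):
  for rs in nets.outline_of("wrist","cell")[:2]:
    m=np.array(rs["pixels"],bool); print(px(rs["xy"]),rs["score"],m.sum())
    g=cylmask(c,[594.9,228.5,s["eef_pos"][2]-7.5],28.5,36)
    im=c["img"][:,:,::-1].copy(); cs=cv2.findContours(g.astype(np.uint8),0,1)[0]; cv2.drawContours(im,cs,-1,(0,0,255),1)
cv2.imwrite("pics/w4.png",im)
E
```

```text
t 9.4 pos [594.8 228.  114.7] yaw -162.1 tilt [ 3.e-04 -0.e+00 -1.e+00] q6 -1.93 w 55.4 tool cm [-0.02  0.05  2.27]
[ 0.8 -1.2 -1.1]
[277.704 272.58 ] 0.65 11525
```

View pics/w4.png

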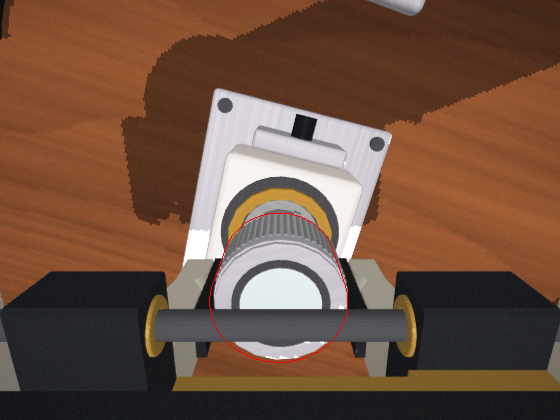

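The drawn silhouette (red) lies on the held cell at (280,290), so the cell is centred on the tool axis above the spigot. Lowering it now.

>>> arm_command(
  plan=[
    [[0, 0.05, 0.4, 0, 0, 0], [0, 0, 0.5, 0, 0, 0], [0, 0, 0.5, 0, 0, 0], [0, 0, 0.4, 0, 0, 0], [0, 0, 0.3, 0, 0, 0], [0, 0, 0.15, 0, 0, 0], [0, 0, 0, 0, 0, 0], [0, 0, 0, 0, 0, 0]],
  ],
)

```text
clock: 10.3
eef_pos: [594.2, 228.7, 92.1]
eef_rot: [[-0.951, -0.308, 0.0], [-0.308, 0.951, -0.0], [-0.0, -0.0, -1.0]]
contact_force: [-0.1, -0.2, -1.8]
gripper_width: 55.6
grip_force: 45.0
```

>>> arm_command(
  plan=[
    [[0, 0, 0.1, 0, 0, 0], [0, 0, 0.1, 0, 0, 0], [0, 0, 0.1, 0, 0, 0], [0, 0, 0, 0, 0, 0]],
  ],
)

```text
clock: 10.7
eef_pos: [594.4, 228.7, 89.8]
eef_rot: [[-0.951, -0.308, 0.001], [-0.308, 0.951, 0.0], [-0.001, -0.0, -1.0]]
contact_force: [-1.4, -1.6, 4.3]
gripper_width: 55.7
grip_force: 45.0
```

>>> arm_command(
  plan=[
    [[0, 0, 0.1, 0, 0, 0], [0, 0, 0, 0, 0, 0.06], [0, 0, 0, 0, 0, 0.06], [0, 0, 0, 0, 0, 0.06], [0, 0, 0, 0, 0, 0.06], [0, 0, 0, 0, 0, 0]],
  ],
)

```text
clock: 11.3
eef_pos: [595.6, 228.7, 89.8]
eef_rot: [[-0.997, -0.071, 0.003], [-0.071, 0.997, 0.0], [-0.003, 0.0, -1.0]]
contact_force: [1.0, -3.6, 7.0]
gripper_width: 55.5
grip_force: 45.0
```

>>> arm_command(
  plan=[
    [[0, 0, 0, 0, 0, 0.06], [0, 0, 0, 0, 0, 0.06], [0, 0, 0, 0, 0, 0.06], [0, 0, 0, 0, 0, 0.06], [0, 0, 0, 0, 0, 0]],
  ],
)

```text
clock: 11.8
eef_pos: [595.5, 228.3, 89.6]
eef_rot: [[-0.986, 0.168, 0.003], [0.168, 0.986, -0.0], [-0.003, 0.0, -1.0]]
contact_force: [1.4, -2.8, 6.9]
gripper_width: 55.5
grip_force: 45.0
```

>>> arm_command(
  plan=[
    [[0, 0, 0, 0, 0, 0.06], [0, 0, 0, 0, 0, 0.06], [0, 0, 0, 0, 0, 0.06], [0, 0, 0, 0, 0, 0.06], [0, 0, 0, 0, 0, 0]],
  ],
)

```text
clock: 12.3
eef_pos: [594.7, 228.1, 88.3]
eef_rot: [[-0.918, 0.397, 0.001], [0.397, 0.918, -0.001], [-0.001, -0.0, -1.0]]
contact_force: [1.5, -4.1, 1.1]
gripper_width: 55.8
grip_force: 45.0
```

It has dropped (z 88.3, force eased): the keyways appear to be over the pins. Lowering gently toward the ring.

>>> arm_command(
  plan=[
    [[0, 0, 0.1, 0, 0, 0], [0, 0, 0.15, 0, 0, 0], [0, 0, 0.15, 0, 0, 0], [0, 0, 0.1, 0, 0, 0], [0, 0, 0, 0, 0, 0]],
  ],
)

```text
clock: 12.8
eef_pos: [594.4, 228.0, 83.1]
eef_rot: [[-0.919, 0.395, -0.0], [0.395, 0.919, -0.001], [-0.0, -0.001, -1.0]]
contact_force: [2.1, -5.1, 0.8]
gripper_width: 55.5
grip_force: 45.0
```

```bash
python3 -c "
from h import *
s=telemetry.state(); go([594.9,228.5,77.6]); print(np.round(s['contact_force'],1),np.round(s['ft_torque'],2))"
```

```text
t 12.8 pos [594.4 228.   83.1] yaw 156.76 tilt [-0.e+00 -9.e-04 -1.e+00] q6 -2.65 w 55.5 tool cm [-0.03  0.07  0.55]
[ 2.1 -5.1  0.8] [-2.09 -1.03  0.05]
```

>>> arm_command(
  plan=[
    [[0, -0.05, 0.15, 0, 0, 0], [0, 0, 0.2, 0, 0, 0], [0, 0, 0.2, 0, 0, 0], [0, 0, 0.15, 0, 0, 0], [0, 0, 0.1, 0, 0, 0], [0, 0, 0, 0, 0, 0]],
  ],
)

```text
clock: 13.4
eef_pos: [594.3, 227.9, 75.6]
eef_rot: [[-0.919, 0.395, 0.001], [0.395, 0.919, -0.0], [-0.001, -0.0, -1.0]]
contact_force: [2.2, -5.3, 5.0]
gripper_width: 55.1
grip_force: 45.0
```

>>> arm_command(
  plan=[
    [[0, 0, 0.1, 0, 0, 0], [0, 0, 0.1, 0, 0, 0], [0, 0, 0.1, 0, 0, 0], [0, 0, 0, 0, 0, 0], [0, 0, 0, 0, 0, 0]],
  ],
  force=55,
)

```text
clock: 13.9
eef_pos: [594.4, 227.9, 73.8]
eef_rot: [[-0.919, 0.395, 0.001], [0.395, 0.919, -0.0], [-0.001, 0.0, -1.0]]
contact_force: [-1.8, -6.1, 14.2]
gripper_width: 55.4
grip_force: 55.0
```

>>> arm_command(
  plan=[
    [[0, 0, 0.1, 0, 0, 0], [0, 0, 0, 0, 0, 0], [0, 0, 0, 0, 0, 0], [0, 0, 0, 0, 0, 0]],
  ],
)

```text
clock: 14.3
eef_pos: [594.4, 227.9, 73.8]
eef_rot: [[-0.919, 0.394, 0.002], [0.394, 0.919, -0.0], [-0.002, 0.0, -1.0]]
contact_force: [-4.1, -7.2, 21.1]
gripper_width: 55.2
grip_force: 55.0
```

```bash
python3 - <<'E'
from h import *
go([594.9,228.5,73.6]); s=telemetry.state(); print(np.round(s['contact_force'],1),np.round(s['ft_torque'],2))
a=cam("side"); c=cam("wrist")
z=cv2.resize(a["img"][100:310,190:440],(750,630))
im=np.hstack([cv2.resize(a["img"][100:310,190:440],(400,336)),cv2.resize(c["img"],(400,336))])
cv2.imwrite("pics/f.png",im[:,:,::-1])
E
```

```text
t 14.3 pos [594.4 227.9  73.8] yaw 156.77 tilt [ 1.7e-03 -2.0e-04 -1.0e+00] q6 -2.65 w 55.2 tool cm [-0.02  0.07  0.02]
[-4.1 -7.2 21.1] [-2.69  1.89 -0.05]
```

View pics/f.png

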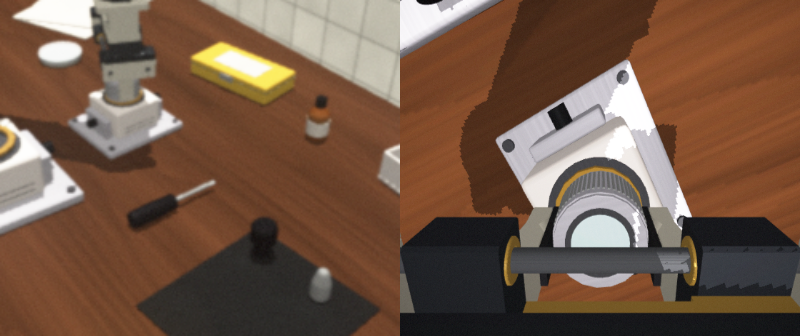

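The pictures show the cell down on the spigot at about (123,90) on the left, and the driver, eyepiece and objective undisturbed. It dropped 16.0 mm from the pins and stayed at z 73.8 when the push rose to 21 N, so it is against the hard seat.

```bash
python3 -c "
from h import *
print(workorder.finish_job())"
```

```text
the job is handed in; nothing more can be done
None
```

The filter cell is keyed over the pins and fully home (16.0 mm below resting on the pins), gripped at 55 N and held down with about 21 N on the wrist; I handed the job in at about 14.4 s, with the eyepiece, objective and screwdriver undisturbed.

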